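Throw the three levers of the interlocked switch bank in the order it permits

TASK

Opening time: switch on the display lighting by throwing all three levers of the grey switch bank fully over to the side away from you. An interlock inside lets them go only one after another in a hidden order that is different every time, so feel which lever is free and leave a blocked one at once: never press on the bank with more than 20 N. Leave the glass tumbler, the brass cup and the tealight where they stand.

Things in the scene. Friction and masses are not known exactly. Their poses are not given: they have to be found in the camera images.
- bank: grey switch bank fixed to the table, 150 x 275 x 85 mm (x, y, z), aluminium top; origin: centre of its underside. Its x axis is the throwing direction (away from the robot, yaw up to 0.25), y its left. Three levers in a row at y +80 (left, red), 0 (middle, yellow), -80 mm (right, blue) turn about y at x 0, 75 mm above the table. They stay where left; one, unmarked, is free at the start
- grip_left (a point): centre of the left lever's red grip, on the lever's axis 75 mm from its pivot. All levers: 10 mm stem, then from 46 to 109 mm from the pivot a round-ended grip of 18 mm diameter. Off, it leans 0.5 rad towards the robot: its end is then 0.17 m above the table and 58 mm to the near side of the pivot. Upright, its end is 0.184 m above the table
- grip_middle (a point): centre of the middle lever's yellow grip, 75 mm from its pivot. A blocked lever has about 0.1 rad of play (10 mm at the grip's end), then a spring stop: about 1 N per mm at the grip's end up to some 25 N, then rigid; let go, it springs back. A blocked, leaning grip also lifts the finger (total force about 1.3 times the level push). A lever that is home frees the next
- grip_right (a point): centre of the right lever's blue grip, 75 mm from its pivot. A free lever moves with 1 to 3 N, from 0.7 rad on with 4 to 7 N, and meets a springy end bumper at 1.0 rad (1 to 2 N per mm)
- lever_left (a joint): angle of the left lever in rad: 0 off (leaning 0.5 rad towards the robot), 0.5 upright, 1.0 fully thrown; above 0.9 counts as home
- lever_middle (a joint): angle of the middle lever, as for the left one
- lever_right (a joint): angle of the right lever, as for the left one
- tumbler_mid (a point): loose clear ribbed glass tumbler, 70 mm wide and 97 mm high, standing about 50 mm off the right end of the bank; centre, half-way up. Not to be moved
- brass_cup_mid (a point): loose small brass tealight cup, 63 mm wide and 46 mm high, standing about 20 mm off the left end of the bank; centre, half-way up. Not to be moved
- tealight_mid (a point): loose tealight in a metal cup, 38 mm wide and 18 mm high, standing in front of the bank on the robot's side; centre, half-way up. Not to be moved

How it is judged:
By the outcome, as a careful person would: the job done as asked, in the order asked, and still so for the second after the job is handed in, with the robot touching nothing.
It also fails if it takes over 64 s, if anything falls off the work surface, if the arm or the gripper's body presses on something with over 40 N, if the wrist force passes 120 N, or if a joint passes its speed limit or range.

ROBOT

A 7-joint arm with a two-finger parallel gripper is mounted at the origin on a cart in front of the work surface, level with it; the furniture and walls round the work are solid. World frame = base frame: x ahead of the robot, y to its left, z up, the work surface at z = 0. Lengths are in m, angles in rad, forces in N, time in s.
With the tool pointing down it reaches from about 0.425 to 0.925 m from the base axis. Payload 6.8 kg.
Tool frame: the origin (TCP) lies at the very end of the fingers, on their centre line; the grasp point (between the pads) lies 19 mm behind it (r.grip_depth is the distance from the TCP to the grasp point, in m); z points along the fingers, x is the direction in which the jaws open and shut, and the axes are right-handed (so a half turn about z gives the same grasp; the last joint's range is limited). The gripper opens to 85 mm and grips with 20 to 120 N. Pads are 22 mm wide; open, the fingers measure 114 mm over their backs; the gripper's body (76 mm by 85 mm) begins 54 mm behind the grasp point. The pads swing forward as they close: fully open they stand 13 mm farther back than shut.
Start: joints at [1.14, 0.477, 0.022, 1.555, -0.011, 1.109, -0.083], TCP at [0.214, -0.64, 0.231] pointing down, gripper open.
Joint ranges: [-2.96, 2.96], [-0.34, 2.1], [-1.41, 1.46], [0.24, 2.44], [-1.37, 4.51], [0.17, 1.92], [-2.96, 2.96]. Speed limits (rad/s): [2.39, 2.39, 3.14, 3.14, 3.14, 3.14, 3.14].

INTERFACE

Orientations are given as a rotation vector (axis times angle).
In Python, from bench import r gives the robot as it stands.
- The arm moves only by the shell command python3 -m handwheel 'ROWS' [OPENING] [FORCE]. ROWS is JSON, a list of rows, each a list of 6 numbers: the shift along the tool's x, y, z in m, then the turn, a rotation vector about the tool's x, y, z in rad. A call has 1 to 5 rows; each row is the pose to reach, as a shift and turn from the pose measured when the call began, along the tool's axes at that moment; what a row does not reach only later rows make up. A row lasts 1/8 s, in which the tool goes at most 62.5 mm and 10.7 degrees, less where a joint would pass 70% of its speed; a pose out of reach is approached as far as the arm can. A call with a gripper value outside its range is refused whole. OPENING is the opening, from 0 (shut) to 1 (fully open), set as the call begins (- or left out, the last holds). The fingers move at their own pace and stop on an object; FORCE is the grip in N (left out, the last holds). Time passes only in rows, so rows that repeat a pose let the fingers close. It gives the time, the measured TCP pose, the force and the opening at its end, in the units of the state.
- r.get_obs(): the state, without advancing time (a new reading comes with each control period).
- r.grab_frame(name): name is "scene" or "top" or "wrist"; returns a dict with "pixels" (400x640x3 uint8, red, green, blue), "K" (3x3 intrinsics, pixels), "k1" (the pictures are not rectified: a ray, as slopes to the right and down, at radius r is drawn at 1 + k1 r^2 times it, then the intrinsics apply), "rvec" (rotation vector, rad) and "tvec" (3), from world to camera coordinates, as OpenCV has them; the wrist camera has in their place "mount" (4x4, takes a point from camera to tool coordinates, whose origin is the TCP and whose axes are the tool frame's). Camera axes: x right, y down, z forward; pixel columns grow to the right and rows downward; lengths in m; the calibration is good to about 2 mm. A picture is of the moment at which its call begins: read the wrist's pose just before it. There is no depth.
- r.hand_in(): hands the job in, once; it reports no verdict.
The state is a dict: "clock": time; "joints": joint angles; "qvel": joint speeds; "tau": joint torques, N m; "tcp_pos": TCP position; "orientation": TCP orientation; "contact_force": force on the tool from outside, world axes, zero at the start; "moment": the same for the moment, N m; "grip_width": finger opening in m.
Only numpy, scipy, OpenCV 4.12 (cv2) and the standard library are available. Lean on these libraries where they do the work, as an engineer would, in place of code of your own. Each camera call takes 0.05 s, during which the arm holds its last target. There are 200 camera calls.

## Working session

There is one attempt and no reset: what is moved stays moved. The work goes in short steps, Python scripts to look and compute and a shell command to move; the robot and the scene stay as the last step left them, time stands still between calls to the robot, and variables do not carry over. Pictures are saved under pics/ and viewed, on a budget of 10 in all, crops included, one or two more only if the job needs it, and the job is handed in when it is done.

```bash
mkdir -p pics; ls; python3 - <<'E'
from bench import r
import cv2,numpy as np
o=r.get_obs();print(o)
a=[]
for n in("scene","top"):
    f=r.grab_frame(n);np.savez(f"pics/{n}.npz",**f)
    print(n,f["K"],f["k1"],f["rvec"],f["tvec"])
    cv2.imwrite(f"pics/{n}0.png",cv2.cvtColor(f["pixels"],cv2.COLOR_RGB2BGR))
E
```

```text
pics
{'clock': 0.0, 'joints': array([ 1.13991479,  0.47781498,  0.02235969,  1.55642301, -0.01150543,
        1.1092807 , -0.08312596]), 'qvel': array([-0.00056972,  0.00111723, -0.00131773,  0.00068865, -0.00056107,
       -0.00126995, -0.00069231]), 'tau': array([ 4.44466541e-04, -5.96439493e+01,  1.60848476e+00, -2.81185770e+01,
        1.25244947e-02,  9.54562915e-03, -1.75245214e-05]), 'tcp_pos': array([ 0.21390975, -0.63960614,  0.23032812]), 'orientation': array([-2.54875714e+00,  1.83509141e+00,  2.41071271e-03]), 'contact_force': array([ 0.22939293, -0.40648762, -0.19356101]), 'moment': array([ 0.04340205, -0.04035436,  0.04006893]), 'grip_width': 0.08534084218769011}
scene [[429.70770712   0.         313.14477512]
 [  0.         429.70770712 191.97433152]
 [  0.           0.           1.        ]] -0.06002736272790427 [ 0.69308299 -2.32662517  1.46919904] [0.45400079 0.22613782 0.73489236]
top [[369.38107497   0.         315.26097042]
 [  0.         369.38107497 196.03050633]
 [  0.           0.           1.        ]] -0.01126053486098216 [ 2.18724952 -2.23911376  0.02135214] [0.04231792 0.51074359 0.96129877]
```

View pics/scene0.png

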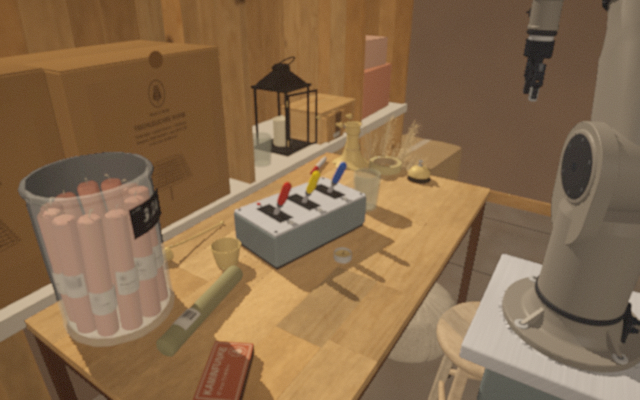

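View pics/top0.png

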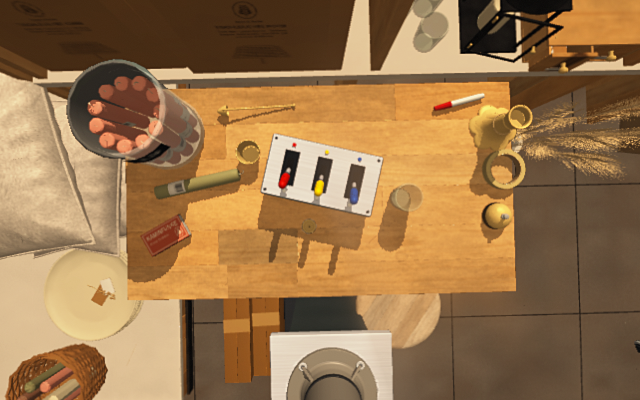

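The scene view shows the bank with its red, yellow and blue levers at (284,195), (314,180) and (338,175). In the top view the bank's corners are about (276,135), (382,157), (370,215) and (263,190), with grips near (285,180), (319,187) and (354,192). The brass cup is at (248,152), the tumbler at (405,197) and the tealight at (308,227).

```bash
cat > h.py <<'E'
import cv2,numpy as np
from scipy.spatial.transform import Rotation as R
def load(n): return dict(np.load(f"pics/{n}.npz"))
def cam(f): 
    M=R.from_rotvec(f["rvec"]).as_matrix(); return M,-M.T@f["tvec"]
def ray(f,uv):
    d=np.array([f["k1"],0,0,0],float)
    p=cv2.undistortPoints(np.array(uv,float).reshape(-1,1,2),f["K"],d).reshape(-1,2)
    M,c=cam(f); v=np.c_[p,np.ones(len(p))]@M; return c,v/np.linalg.norm(v,axis=1)[:,None]
def plane(f,uv,z):
    c,v=ray(f,uv); return c+v*((z-c[2])/v[:,2])[:,None]
def tri(f,a,g,b):
    c1,v1=ray(f,[a]);c2,v2=ray(g,[b]);v1=v1[0];v2=v2[0]
    s=np.linalg.lstsq(np.c_[v1,-v2],c2-c1,rcond=None)[0]
    p,q=c1+s[0]*v1,c2+s[1]*v2; return (p+q)/2,np.linalg.norm(p-q)
def blobs(f,box):
    x0,y0,x1,y1=box; hsv=cv2.cvtColor(f["pixels"],cv2.COLOR_RGB2HSV); out={}
    for n,(lo,hi) in dict(red=(170,185),yellow=(24,34),blue=(105,125)).items():
        H=hsv[...,0].astype(int); H=np.where(H<8,H+180,H)
        m=((H>=lo)&(H<=hi)&(hsv[...,1]>(150 if n!='yellow' else 190))&(hsv[...,2]>60)).astype(np.uint8)
        k=np.zeros_like(m);k[y0:y1,x0:x1]=m[y0:y1,x0:x1]
        N,L,S,C=cv2.connectedComponentsWithStats(k)
        if N>1:
            i=1+S[1:,4].argmax(); out[n]=(C[i],S[i])
    return out
E
python3 - <<'E'
from h import *
t,s=load("top"),load("scene")
bt=blobs(t,(260,130,385,215));bs=blobs(s,(235,150,365,225))
for n in bt: 
    print(n,bt[n],bs.get(n)); 
    if n in bs: print(tri(t,bt[n][0],s,bs[n][0]), plane(t,[bt[n][0]],.141))
h=cv2.cvtColor(t["pixels"],cv2.COLOR_RGB2HSV)
m=((h[...,1]<60)&(h[...,2]>120)).astype(np.uint8);k=m*0;k[125:225,255:390]=m[125:225,255:390]
cs=cv2.findContours(k,0,2)[0];c=max(cs,key=cv2.contourArea);rc=cv2.minAreaRect(c);b=cv2.boxPoints(rc);print(rc,b)
P=plane(t,b,.085);print(P,P.mean(0))
for i in range(4):
    d=P[(i+1)%4]-P[i];print(np.linalg.norm(d),np.arctan2(d[1],d[0]))
for n,uv,z in(("cup",(248,152),.046),("tumb",(405,197),.097),("tea",(308,227),.018)):print(n,plane(t,[uv],z))
E
```

```text
red (array([283.74796748, 179.94308943]), array([279, 173,  11,  16, 123], dtype=int32)) (array([283.76811594, 193.52898551]), array([278, 183,  12,  22, 138], dtype=int32))
(array([0.54709922, 0.1004958 , 0.14377958]), np.float64(0.0007190458181177895)) [[0.54697865 0.10051873 0.141     ]]
yellow (array([318.92537313, 186.67164179]), array([316, 181,   7,  12,  67], dtype=int32)) (array([313.22033898, 179.13559322]), array([308, 172,  11,  19,  59], dtype=int32))
(array([0.52895744, 0.02159034, 0.15089229]), np.float64(0.001478713377214545)) [[0.53000637 0.02186329 0.141     ]]
blue (array([359., 159.]), array([359, 159,   1,   1,   1], dtype=int32)) None
((321.3338623046875, 174.4422149658203), (112.17618560791016, 60.045196533203125), 12.464932441711426) [[260.08774 191.65096]
 [273.048   133.02113]
 [382.58    157.23347]
 [369.61972 215.8633 ]]
[[ 0.5237664   0.16246652  0.085     ]
 [ 0.6640483   0.12841234  0.085     ]
 [ 0.59959849 -0.13342081  0.085     ]
 [ 0.45961732 -0.09858435  0.085     ]] [0.56175763 0.01471843 0.085     ]
0.14435615538515612 -0.23814865009452557
0.2696486167213767 -1.8121467102676725
0.14425084055948462 2.8976822169665484
0.26881715869963985 1.3298367205536061
cup [[0.62523874 0.196486   0.046     ]]
tumb [[ 0.50269178 -0.1817432   0.097     ]]
tea [[0.43207581 0.05092014 0.018     ]]
```

```bash
python3 -m handwheel '[[-0.036,-0.048,-0.01,0,0,0.11],[-0.072,-0.096,-0.02,0,0,0.22],[-0.108,-0.144,-0.03,0,0,0.33],[-0.144,-0.192,-0.03,0,0,0.44],[-0.183,-0.24,-0.03,0,0,0.562]]' 0 20
cat >> h.py <<'E'
C=np.array([.562,.0147]);YAW=-.239
X=np.array([np.cos(YAW),np.sin(YAW)]);Y=np.array([-X[1],X[0]])
def st():
    from bench import r
    o=r.get_obs();d=o["tcp_pos"][:2]-C;M=R.from_rotvec(o["orientation"]).as_matrix();f=o["contact_force"]
    print("t%.2f"%o["clock"],"bank x,y,z mm",np.round([d@X*1e3,d@Y*1e3,o["tcp_pos"][2]*1e3],1),"F bank",np.round([f[:2]@X,f[:2]@Y,f[2]],1),"|F| %.1f"%np.linalg.norm(f),"w %.3f"%o["grip_width"])
    return o,M
if __name__=="__main__":
    o,M=st();print("toolx.bank",np.round([M[:2,0]@X,M[:2,0]@Y,M[2,0]],3),"toolz",np.round(M[:,2],3))
E
python3 h.py
```

```text
clock: 0.72
tcp_pos: [0.3843, -0.3883, 0.2607]
orientation: [-1.935, 2.474, 0.002]
contact_force: [0.7, -0.0, -0.2]
grip_width: -0.0001
t0.72 bank x,y,z mm [ -77.2 -433.6  260.7] F bank [ 0.7  0.1 -0.2] |F| 0.7 w -0.000
toolx.bank [-0.004 -1.    -0.001] toolz [-0.001  0.001 -1.   ]
```

```bash
python3 -m handwheel '[[-0.06,0,0,0,0,0],[-0.12,0,0,0,0,0],[-0.18,0,0,0,0,0],[-0.24,0.003,0,0,0,0],[-0.3,0.003,0,0,0,0]]' >/dev/null
python3 -m handwheel '[[-0.054,0.003,0,0,0,0],[-0.054,0.003,0.05,0,0,0],[-0.054,0.003,0.1,0,0,0],[-0.054,0.003,0.122,0,0,0],[-0.054,0.003,0.122,0,0,0]]' >/dev/null
python3 h.py
python3 - <<'E'
from bench import r
import cv2
f=r.grab_frame("top")["pixels"][110:240,240:420];g=r.grab_frame("scene")["pixels"][110:240,230:410]
import numpy as np
cv2.imwrite("pics/a.png",cv2.resize(np.hstack([f,g])[...,::-1],None,fx=2.2,fy=2.2,interpolation=2))
E
```

```text
t1.98 bank x,y,z mm [-84.1 -78.  137.4] F bank [-0.2 -0.9  0.3] |F| 0.9 w -0.000
toolx.bank [-0.004 -1.    -0.   ] toolz [-0.005  0.002 -1.   ]
```

View pics/a.png

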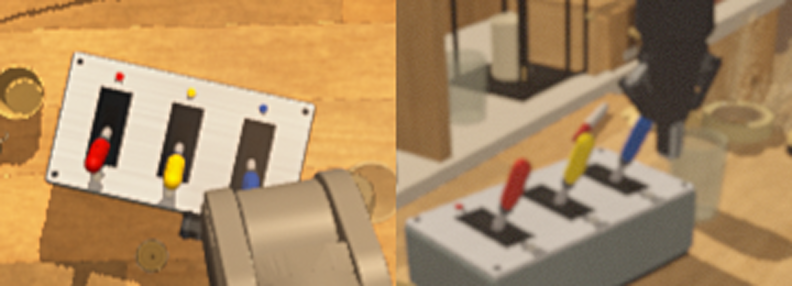

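The crops show the shut fingers standing just on the robot's side of the blue grip (about (665,135) in the right half), with all three levers still off. Next I feel for contact.

```bash
python3 -m handwheel '[[0,-0.005,0,0,0,0],[0,-0.01,0,0,0,0],[0,-0.015,0,0,0,0],[0,-0.018,0,0,0,0],[0,-0.018,0,0,0,0]]' >/dev/null;python3 h.py
python3 -m handwheel '[[0,-0.003,0,0,0,0],[0,-0.006,0,0,0,0],[0,-0.006,0,0,0,0]]' >/dev/null;python3 h.py
```

```text
t2.70 bank x,y,z mm [-64.3 -77.8 139.4] F bank [-1.4  0.2  1.5] |F| 2.1 w 0.000
toolx.bank [-0.005 -1.    -0.001] toolz [-0.001  0.001 -1.   ]
t3.08 bank x,y,z mm [-57.8 -77.8 139.4] F bank [-0.5 -1.1  0.4] |F| 1.3 w -0.000
toolx.bank [-0.005 -1.    -0.001] toolz [-0.     0.001 -1.   ]
```

```bash
python3 -m handwheel '[[0,-0.003,0,0,0,0],[0,-0.004,0,0,0,0],[0,-0.004,0,0,0,0]]' >/dev/null;python3 h.py
python3 -m handwheel '[[0,-0.003,0,0,0,0],[0,-0.004,0,0,0,0],[0,-0.004,0,0,0,0]]' >/dev/null;python3 h.py
```

```text
t3.45 bank x,y,z mm [-53.5 -77.8 139.4] F bank [-1.3  0.2  1. ] |F| 1.7 w 0.000
toolx.bank [-0.005 -1.    -0.001] toolz [ 0.     0.001 -1.   ]
t3.83 bank x,y,z mm [-49.2 -77.7 139.5] F bank [-0.8 -0.1  0.2] |F| 0.8 w -0.000
toolx.bank [-0.005 -1.    -0.001] toolz [ 0.001  0.001 -1.   ]
```

```bash
for i in 1; do python3 -m handwheel '[[0,-0.003,0,0,0,0],[0,-0.004,0,0,0,0],[0,-0.004,0,0,0,0]]' >/dev/null;python3 h.py; done
python3 -m handwheel '[[0,-0.003,0,0,0,0],[0,-0.004,0,0,0,0],[0,-0.004,0,0,0,0]]' >/dev/null;python3 h.py
python3 - <<'E'
from bench import r
import cv2
g=r.grab_frame("scene")["pixels"][110:240,230:410]
cv2.imwrite("pics/b.png",cv2.resize(g[...,::-1],None,fx=4,fy=4,interpolation=2))
E
```

```text
t4.20 bank x,y,z mm [-44.9 -77.8 139.5] F bank [-1.1 -0.9  1.3] |F| 1.9 w -0.000
toolx.bank [-0.005 -1.    -0.002] toolz [ 0.001  0.001 -1.   ]
t4.58 bank x,y,z mm [-40.6 -77.7 139.5] F bank [-0.7  0.1  0.4] |F| 0.8 w -0.000
toolx.bank [-0.005 -1.    -0.002] toolz [ 0.002  0.001 -1.   ]
```

View pics/b.png

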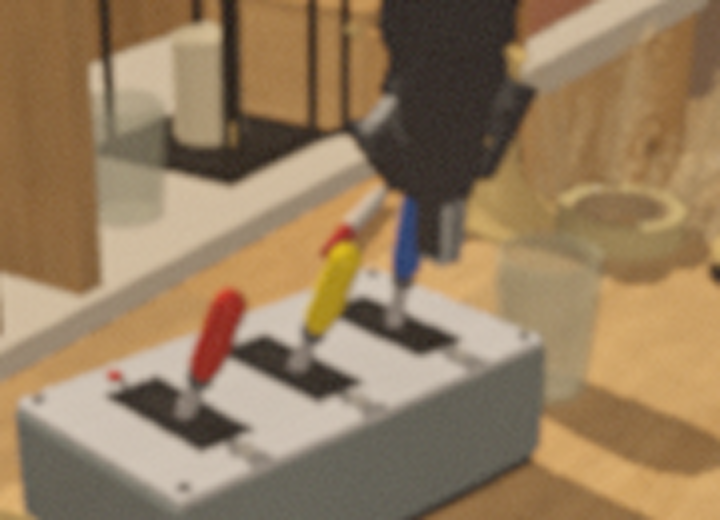

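Blue is visibly coming upright with only about 1 N on the finger, so it is free and I carry it through.

```bash
python3 -m handwheel '[[0,-0.006,0,0,0,0],[0,-0.012,0,0,0,0],[0,-0.018,0,0,0,0],[0,-0.024,0,0,0,0],[0,-0.028,0,0,0,0]]' >/dev/null;python3 h.py
python3 -m handwheel '[[0,-0.004,0,0,0,0],[0,-0.008,0,0,0,0],[0,-0.011,0,0,0,0],[0,-0.011,0,0,0,0]]' >/dev/null;python3 h.py
```

```text
t5.25 bank x,y,z mm [-12.2 -77.9 139.5] F bank [-1.7 -0.6  3.2] |F| 3.7 w -0.000
toolx.bank [-0.005 -1.    -0.002] toolz [ 0.002  0.001 -1.   ]
t5.75 bank x,y,z mm [ -2.  -77.9 139.1] F bank [-4.5 -0.1  1.6] |F| 4.8 w 0.000
toolx.bank [-0.005 -1.    -0.001] toolz [-0.     0.002 -1.   ]
```

```bash
python3 -m handwheel '[[0,-0.004,0,0,0,0],[0,-0.007,0,0,0,0],[0,-0.007,0,0,0,0]]' >/dev/null;python3 h.py
```

```text
t6.12 bank x,y,z mm [  3.8 -78.  138.3] F bank [-5.2 -0.7 -1. ] |F| 5.3 w -0.000
toolx.bank [-0.005 -1.    -0.001] toolz [-0.003  0.002 -1.   ]
```

```bash
python3 -m handwheel '[[0,-0.003,0,0,0,0],[0,-0.005,0,0,0,0],[0,-0.005,0,0,0,0]]' >/dev/null;python3 h.py
python3 -m handwheel '[[0,-0.002,0,0,0,0],[0,-0.003,0,0,0,0],[0,-0.003,0,0,0,0]]' >/dev/null;python3 h.py
```

```text
t6.50 bank x,y,z mm [  7.6 -78.  137.6] F bank [-4.7 -0.4  0.5] |F| 4.8 w 0.000
toolx.bank [-0.004 -1.    -0.001] toolz [-0.005  0.002 -1.   ]
t6.88 bank x,y,z mm [  9.5 -78.  137. ] F bank [-4.9  0.5  1.2] |F| 5.1 w 0.000
toolx.bank [-0.004 -1.    -0.   ] toolz [-0.008  0.002 -1.   ]
```

```bash
python3 -m handwheel '[[0,-0.002,0,0,0,0],[0,-0.003,0,0,0,0],[0,-0.003,0,0,0,0]]' >/dev/null;python3 h.py
```

```text
t7.25 bank x,y,z mm [ 11.3 -78.  136.4] F bank [-5.9  0.1  0.4] |F| 5.9 w 0.000
toolx.bank [-0.004 -1.    -0.   ] toolz [-0.01   0.003 -1.   ]
```

```bash
python3 -m handwheel '[[0,-0.003,-0.001,0,0,0],[0,-0.006,-0.001,0,0,0],[0,-0.006,-0.001,0,0,0]]' >/dev/null;python3 h.py
python3 -m handwheel '[[0,-0.003,-0.001,0,0,0],[0,-0.004,-0.001,0,0,0],[0,-0.004,-0.001,0,0,0]]' >/dev/null;python3 h.py
```

```text
t7.62 bank x,y,z mm [ 15.4 -78.  136.2] F bank [-6.8 -0.2 -0.3] |F| 6.8 w -0.000
toolx.bank [-0.004 -1.     0.   ] toolz [-0.014  0.003 -1.   ]
t8.00 bank x,y,z mm [ 16.4 -78.  135.9] F bank [-8.8 -0.1  0.9] |F| 8.9 w -0.000
toolx.bank [-0.003 -1.     0.001] toolz [-0.021  0.004 -1.   ]
```

```bash
python3 -m handwheel '[[0,-0.003,-0.001,0,0,0],[0,-0.004,-0.001,0,0,0],[0,-0.004,-0.001,0,0,0]]' >/dev/null;python3 h.py
python3 -m handwheel '[[0,0.02,-0.01,0.02,0,0],[0,0.04,-0.06,0.02,0,0],[-0.03,0.08,-0.1,0.02,0,0],[-0.08,0.105,-0.1,0.02,0,0],[-0.08,0.105,-0.1,0.02,0,0]]' >/dev/null;python3 h.py
python3 - <<'E'
from h import *
from bench import r
out=[]
for n in("scene","top"):
    f=r.grab_frame(n);np.savez(f"pics/{n}1.npz",**f)
    x,y=(230,110) if n=="scene" else (240,110)
    out.append(f["pixels"][y:y+130,x:x+180])
cv2.imwrite("pics/c.png",cv2.resize(np.hstack(out)[...,::-1],None,fx=2.2,fy=2.2,interpolation=2))
E
```

```text
t8.38 bank x,y,z mm [ 17.1 -78.  135.6] F bank [-9.9  0.2  1.5] |F| 10.0 w -0.000
toolx.bank [-0.002 -1.     0.002] toolz [-0.028  0.005 -1.   ]
t9.00 bank x,y,z mm [-85.4   7.  239.9] F bank [ 0.1 -1.  -0. ] |F| 1.0 w -0.000
toolx.bank [ 0.005 -1.    -0.001] toolz [-0.003  0.002 -1.   ]
```

View pics/c.png

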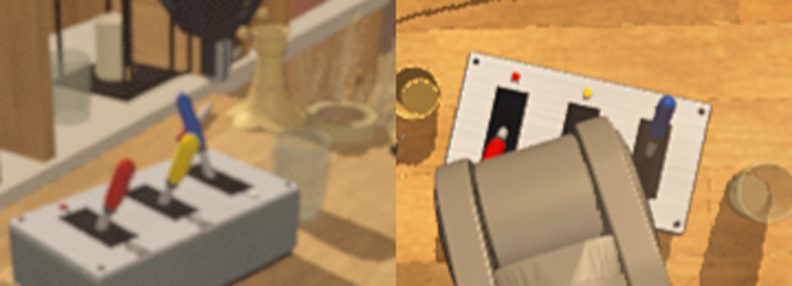

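Blue now leans to the far side (right half, tip at (667,100)) while red and yellow are still off. I come down behind yellow and feel it.

```bash
python3 - <<'E'
from h import *
t=load("top1");p=plane(t,[(363.2,156.8)],.166)[0];d=p[:2]-C;print("blue tip bank",d@X,d@Y)
E
python3 -m handwheel '[[0.006,0,0.05,0,0,0],[0.006,0,0.1,0,0,0],[0.006,-0.005,0.102,0,0,0],[0.006,-0.015,0.102,0,0,0],[0.006,-0.02,0.102,0,0,0]]' >/dev/null;python3 h.py
python3 -m handwheel '[[0,-0.003,0,0,0,0],[0,-0.006,0,0,0,0],[0,-0.006,0,0,0,0]]' >/dev/null;python3 h.py
python3 -m handwheel '[[0,-0.003,0,0,0,0],[0,-0.004,0,0,0,0],[0,-0.004,0,0,0,0]]' >/dev/null;python3 h.py
```

```text
blue tip bank 0.050516207910762105 -0.08102194515989553
t9.72 bank x,y,z mm [-62.8  -2.9 138.5] F bank [-4.5  0.1  2.4] |F| 5.1 w 0.000
toolx.bank [-0.002 -1.     0.001] toolz [-0.003  0.    -1.   ]
t10.10 bank x,y,z mm [-56.1  -2.8 138.9] F bank [-1.  -0.4 -0.3] |F| 1.1 w 0.000
toolx.bank [-0.002 -1.     0.   ] toolz [-0.002  0.    -1.   ]
t10.47 bank x,y,z mm [-52.   -2.8 138.9] F bank [-1.4 -0.5  1.5] |F| 2.1 w -0.000
toolx.bank [-0.002 -1.    -0.   ] toolz [-0.002  0.    -1.   ]
```

```bash
python3 -m handwheel '[[0,-0.003,0,0,0,0],[0,-0.004,0,0,0,0],[0,-0.004,0,0,0,0]]' >/dev/null;python3 h.py
```

```text
t10.85 bank x,y,z mm [-47.7  -2.8 138.8] F bank [-1.7 -0.1  1.7] |F| 2.4 w -0.000
toolx.bank [-0.002 -1.    -0.   ] toolz [-0.001  0.    -1.   ]
```

```bash
python3 -m handwheel '[[0,-0.003,0,0,0,0],[0,-0.003,0,0,0,0]]' >/dev/null;python3 h.py
```

```text
t11.10 bank x,y,z mm [-44.3  -2.8 138.9] F bank [-1.1  0.7  1.3] |F| 1.8 w -0.000
toolx.bank [-0.002 -1.    -0.   ] toolz [-0.001  0.    -1.   ]
```

```bash
python3 -m handwheel '[[0,-0.003,0,0,0,0],[0,-0.006,0,0,0,0],[0,-0.006,0,0,0,0]]' >/dev/null;python3 h.py
```

```text
t11.47 bank x,y,z mm [-37.7  -2.9 138.9] F bank [-0.6 -0.9  0.2] |F| 1.1 w -0.000
toolx.bank [-0.003 -1.    -0.   ] toolz [-0.     0.001 -1.   ]
```

Yellow is free too: 27 mm in with about 1 N. I go on with it.

```bash
python3 -m handwheel '[[0,-0.006,0,0,0,0],[0,-0.012,0,0,0,0],[0,-0.018,0,0,0,0],[0,-0.024,0,0,0,0],[0,-0.026,0,0,0,0]]' >/dev/null;python3 h.py
python3 -m handwheel '[[0,-0.004,0,0,0,0],[0,-0.008,0,0,0,0],[0,-0.012,0,0,0,0],[0,-0.012,0,0,0,0]]' >/dev/null;python3 h.py
python3 -m handwheel '[[0,-0.004,0,0,0,0],[0,-0.008,0,0,0,0],[0,-0.008,0,0,0,0]]' >/dev/null;python3 h.py
```

```text
t12.10 bank x,y,z mm [-11.2  -2.9 138.8] F bank [-1.9  0.6  2.4] |F| 3.1 w -0.000
toolx.bank [-0.003 -1.    -0.001] toolz [-0.     0.001 -1.   ]
t12.60 bank x,y,z mm [-1.000e-01 -3.000e+00  1.382e+02] F bank [-4.3  0.6  0.1] |F| 4.4 w 0.000
toolx.bank [-0.002 -1.    -0.   ] toolz [-0.002  0.001 -1.   ]
t12.97 bank x,y,z mm [  6.6  -3.1 137.3] F bank [-5.3  0.6 -0.9] |F| 5.4 w -0.000
toolx.bank [-0.002 -1.     0.001] toolz [-0.005  0.001 -1.   ]
```

```bash
python3 -m handwheel '[[0,-0.003,-0.001,0,0,0],[0,-0.006,-0.001,0,0,0],[0,-0.006,-0.001,0,0,0]]' >/dev/null;python3 h.py
python3 -m handwheel '[[0,-0.003,-0.001,0,0,0],[0,-0.005,-0.001,0,0,0],[0,-0.005,-0.001,0,0,0]]' >/dev/null;python3 h.py
```

```text
t13.35 bank x,y,z mm [ 11.1  -3.6 137.3] F bank [-5.6  0.6 -0.9] |F| 5.6 w -0.000
toolx.bank [-0.002 -1.     0.002] toolz [-0.009  0.    -1.   ]
t13.72 bank x,y,z mm [ 14.6  -4.1 137.2] F bank [-5.7  0.2 -1.3] |F| 5.8 w 0.000
toolx.bank [-0.002 -1.     0.003] toolz [-0.012  0.    -1.   ]
```

```bash
python3 -m handwheel '[[0,-0.003,-0.001,0,0,0],[0,-0.005,-0.001,0,0,0],[0,-0.005,-0.001,0,0,0]]' >/dev/null;python3 h.py
python3 -m handwheel '[[0,-0.002,-0.001,0,0,0],[0,-0.004,-0.001,0,0,0],[0,-0.004,-0.001,0,0,0]]' >/dev/null;python3 h.py
```

```text
t14.10 bank x,y,z mm [ 16.6  -4.2 136.7] F bank [-9.7  0.9 -1.1] |F| 9.8 w 0.000
toolx.bank [-0.001 -1.     0.004] toolz [-0.019  0.    -1.   ]
t14.47 bank x,y,z mm [ 17.4  -4.2 136.3] F bank [-9.   0.8  0.7] |F| 9.0 w -0.000
toolx.bank [-0.    -1.     0.005] toolz [-0.025  0.001 -1.   ]
```

Yellow is on its bumper at the same position as blue was. I retreat and go over to red.

```bash
python3 -m handwheel '[[0,0.02,-0.01,0.02,0,0],[0,0.04,-0.06,0.02,0,0],[-0.03,0.08,-0.1,0.02,0,0],[-0.078,0.105,-0.1,0.02,0,0],[-0.08,0.105,-0.1,0.02,0,0]]' >/dev/null;python3 h.py
python3 - <<'E'
from h import *
from bench import r
out=[]
for n in("scene","top"):
    f=r.grab_frame(n);np.savez(f"pics/{n}2.npz",**f)
    x,y=(230,110) if n=="scene" else (240,110)
    out.append(f["pixels"][y:y+130,x:x+180])
cv2.imwrite("pics/d.png",cv2.resize(np.hstack(out)[...,::-1],None,fx=2.2,fy=2.2,interpolation=2))
E
```

```text
t15.10 bank x,y,z mm [-86.1  80.8 240. ] F bank [ 0.4 -0.6  0.3] |F| 0.7 w 0.000
toolx.bank [ 0.007 -1.     0.002] toolz [-0.001 -0.002 -1.   ]
```

View pics/d.png

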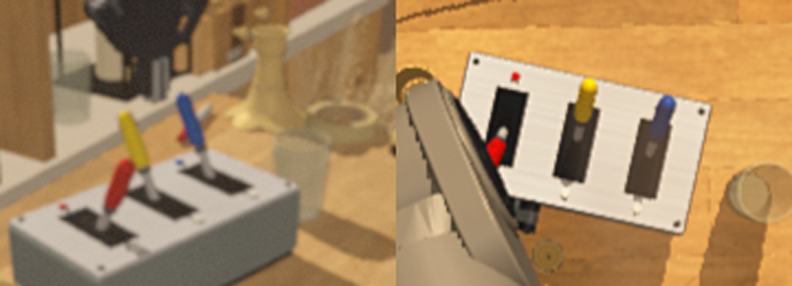

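Yellow and blue both lean to the far side (tips at (588,85) and (667,100)) and their white lamps show. Red is still off and comes last.

```bash
python3 -m handwheel '[[0,0,0.05,0,0,0],[0,0,0.1,0,0,0],[0,-0.005,0.102,0,0,0],[0,-0.014,0.102,0,0,0],[0,-0.02,0.102,0,0,0]]' >/dev/null;python3 h.py
python3 -m handwheel '[[0,-0.003,0,0,0,0],[0,-0.006,0,0,0,0],[0,-0.01,0,0,0,0],[0,-0.013,0,0,0,0],[0,-0.013,0,0,0,0]]' >/dev/null;python3 h.py
```

```text
t15.82 bank x,y,z mm [-62.9  76.8 138.7] F bank [-4.1  1.1  2.5] |F| 4.9 w 0.000
toolx.bank [ 0.    -1.     0.004] toolz [-0.001 -0.003 -1.   ]
t16.45 bank x,y,z mm [-49.4  76.8 138.6] F bank [0.5 0.8 0.9] |F| 1.3 w -0.000
toolx.bank [-0.    -1.     0.003] toolz [-0.001 -0.003 -1.   ]
```

```bash
python3 -m handwheel '[[0,-0.003,0,0,0,0],[0,-0.006,0,0,0,0],[0,-0.006,0,0,0,0]]' >/dev/null;python3 h.py
```

```text
t16.82 bank x,y,z mm [-42.9  76.7 138.6] F bank [-0.3  0.7  1.2] |F| 1.4 w 0.000
toolx.bank [-0.    -1.     0.003] toolz [ 0.    -0.003 -1.   ]
```

Red is free.

```bash
python3 -m handwheel '[[0,-0.006,0,0,0,0],[0,-0.012,0,0,0,0],[0,-0.018,0,0,0,0],[0,-0.024,0,0,0,0],[0,-0.03,0,0,0,0]]' >/dev/null;python3 h.py
python3 -m handwheel '[[0,-0.004,0,0,0,0],[0,-0.008,0,0,0,0],[0,-0.012,0,0,0,0],[0,-0.012,0,0,0,0]]' >/dev/null;python3 h.py
python3 -m handwheel '[[0,-0.004,0,0,0,0],[0,-0.008,0,0,0,0],[0,-0.008,0,0,0,0]]' >/dev/null;python3 h.py
```

```text
t17.45 bank x,y,z mm [-12.6  76.6 138.6] F bank [-3.1 -0.3  1.9] |F| 3.6 w -0.000
toolx.bank [-0.001 -1.     0.003] toolz [-0.    -0.003 -1.   ]
t17.95 bank x,y,z mm [ -1.3  76.6 138.2] F bank [-4.4  1.   0.3] |F| 4.5 w -0.000
toolx.bank [-0.    -1.     0.004] toolz [-0.002 -0.004 -1.   ]
t18.32 bank x,y,z mm [  5.6  76.4 137.4] F bank [-4.3 -0.1 -1.3] |F| 4.4 w -0.000
toolx.bank [ 0.    -1.     0.005] toolz [-0.005 -0.004 -1.   ]
```

```bash
python3 -m handwheel '[[0,-0.003,-0.001,0,0,0],[0,-0.006,-0.001,0,0,0],[0,-0.006,-0.001,0,0,0]]' >/dev/null;python3 h.py
python3 -m handwheel '[[0,-0.003,-0.001,0,0,0],[0,-0.005,-0.001,0,0,0],[0,-0.005,-0.001,0,0,0]]' >/dev/null;python3 h.py
```

```text
t18.70 bank x,y,z mm [ 10.1  76.1 137.4] F bank [-7.  -0.4 -2. ] |F| 7.3 w 0.000
toolx.bank [ 0.    -1.     0.006] toolz [-0.008 -0.004 -1.   ]
t19.07 bank x,y,z mm [ 13.5  75.8 137.4] F bank [-5.2 -0.2 -0.8] |F| 5.2 w -0.000
toolx.bank [ 0.001 -1.     0.007] toolz [-0.011 -0.005 -1.   ]
```

```bash
python3 -m handwheel '[[0,-0.003,-0.001,0,0,0],[0,-0.005,-0.001,0,0,0],[0,-0.005,-0.001,0,0,0]]' >/dev/null;python3 h.py
python3 -m handwheel '[[0,-0.003,-0.001,0,0,0],[0,-0.005,-0.001,0,0,0],[0,-0.005,-0.001,0,0,0]]' >/dev/null;python3 h.py
```

```text
t19.45 bank x,y,z mm [ 16.2  75.5 137. ] F bank [-8.1  0.8 -0.7] |F| 8.2 w -0.000
toolx.bank [ 0.002 -1.     0.009] toolz [-0.016 -0.005 -1.   ]
t19.82 bank x,y,z mm [ 17.8  75.4 136.4] F bank [-9.6 -0.7 -0. ] |F| 9.7 w 0.000
toolx.bank [ 0.003 -1.     0.01 ] toolz [-0.023 -0.005 -1.   ]
```

```bash
python3 -m handwheel '[[0,0.02,-0.01,0.02,0,0],[0,0.04,-0.06,0.02,0,0],[0.03,0.08,-0.1,0.02,0,0],[0.08,0.1,-0.12,0.02,0,0],[0.14,0.1,-0.12,0.02,0,0]]' >/dev/null
python3 -m handwheel '[[0.06,0,0,0,0,0],[0.12,0,0,0,0,0],[0.18,0,0,0,0,0],[0.22,0,0,0,0,0],[0.22,0,0,0,0,0]]' >/dev/null;python3 h.py
python3 - <<'E'
from h import *
from bench import r
out=[]
for n in("scene","top"):
    f=r.grab_frame(n);np.savez(f"pics/{n}3.npz",**f)
    x,y=(215,120) if n=="scene" else (230,120)
    out.append(f["pixels"][y:y+160,x:x+195])
cv2.imwrite("pics/e.png",cv2.resize(np.hstack(out)[...,::-1],None,fx=2,fy=2,interpolation=2))
a,b=load("top")["pixels"],load("top3")["pixels"]
for n,(x,y) in dict(cup=(248,152),tea=(308,227),tumbler=(405,197)).items():
    s=18;A=cv2.cvtColor(a[y-s:y+s,x-s:x+s],7).astype(np.float32);B=cv2.cvtColor(b[y-s:y+s,x-s:x+s],7).astype(np.float32)
    print(n,cv2.phaseCorrelate(A,B),abs(A-B).mean())
E
```

```text
t21.07 bank x,y,z mm [ -76.7 -288.   265.2] F bank [-1.   0.3 -0.4] |F| 1.1 w 0.000
toolx.bank [-0.001 -1.     0.011] toolz [ 0.005 -0.013 -1.   ]
cup ((-0.01035084884324533, 0.04766826160334858), 0.9973698316348923) 4.814043
tea ((-0.0890479116104359, -0.2385949554971205), 0.5879116849398908) 6.483796
tumbler ((0.031325130746065355, 0.05584244151505402), 1.00467101033823) 4.964506
```

View pics/e.png

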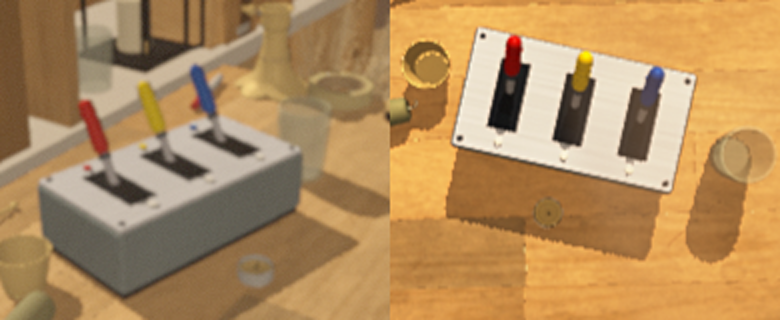

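All three grips now lean to the far side, with tips at (513,42), (584,58) and (656,73) in the right half. The cup, tealight and tumbler are where they were, and the arm is clear.

```bash
python3 - <<'E'
from h import *
from bench import r
t=load("top3")
for n,u in dict(red=(291.5,141),yellow=(327,149),blue=(363,156.5)).items():
    d=plane(t,[u],.166)[0][:2]-C;print(n,np.round([d@X,d@Y],3))
print(r.hand_in())
E
```

```text
red [0.051 0.079]
yellow [ 0.05 -0.  ]
blue [ 0.051 -0.08 ]
the job is handed in; nothing more can be done
None
```

All three levers are thrown fully over to the far side, and the job is handed in at about 21 s of the 64 s allowed. I pushed with shut fingers in the order blue (right), yellow (middle), red (left). Each was already free when I tried it, so I never pressed on a blocked lever.

- **Force:** the highest reading was about 10 N, at the end bumpers, against the 20 N limit. Force was read only at the end of each move, and single readings vary by about 1 N.
- **Levers:** in the last top picture all three grip ends lie 50–51 mm beyond the pivots. Fully thrown they should be about 48 mm, so they agree within calibration and all count as home.
- **Loose objects:** image comparison shows the cup and tumbler shifted by less than 0.1 px. The tealight showed about 0.25 px (under 1 mm), but its match was weaker because the lever shadows around it changed. The robot never went near it.
- **Robot:** the arm ended clear of everything, touching nothing. No check failed.

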